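# Draw the board tray out of the trainer console with the pull hook

### The arm

A 6-joint arm with a two-finger parallel gripper is mounted at the origin on the work surface. World frame = base frame: x ahead of the robot, y to its left, z up, the work surface at z = 0. Lengths are in m, angles in rad, forces in N, time in s.
With the tool pointing down it reaches from about 0.25 to 0.725 m from the base axis. Payload 4 kg.
Tool frame: the origin (TCP) lies between the finger pads; the fingertips stand bot.tip_reach ahead of it and the grasp point (between the pads) lies 11 mm behind it (bot.tip_reach is the distance from the TCP to the fingertips, in m); z points along the fingers, y is the direction in which the jaws open and shut (so a half turn about z gives the same grasp; the last joint's range is limited). The gripper opens to 85 mm and grips with 20 to 120 N. Pads are 22 mm wide; open, the fingers measure 114 mm over their backs; the gripper's body (76 mm by 85 mm) begins 54 mm behind the grasp point. The pads swing forward as they close: fully open they stand 13 mm farther back than shut.
Start: joints at [1.347, 0.241, 0.005, 1.335, 0, 1.571], TCP at [0.111, 0.488, 0.239] pointing down, gripper open.
Joint ranges: [-2.72, 2.72], [-1.05, 1.87], [-1.09, 1.28], [-1.99, 2.15], [-1.42, 1.44], [-3.14, 3.14]. Speed limits (rad/s): [2.79, 2.79, 3.14, 3.14, 3.14, 3.14].

### API

Orientations are given as a unit quaternion [x, y, z, w].
In Python, from workcell import readout, viewer, order, bot gives the robot as it stands. The module is installed in compiled form; this text tells all that it offers.
- The arm moves only by the shell command python3 -m crank 'ROWS'. ROWS is text: rows parted by semicolons, each of 7 numbers parted by spaces: the shift along the tool's x, y, z in m, then the turn, a rotation vector about the tool's x, y, z in rad, then the gripper's target within -1 to 1 (shut at 1, half-way at 0, fully open at -1). A call has 1 to 20 rows; each row shifts and turns the pose as measured when the row begins, along the tool's axes as they then stand; what a row does not reach is not made up. A row lasts 1/12 s, in which the tool goes at most 41.7 mm and 7.16 degrees, less where a joint would pass 70% of its speed; a pose out of reach is approached as far as the arm can. A call with a gripper value outside its range is refused whole. The fingers move at their own pace and stop on an object; the grip force is fixed at half the most. Time passes only in rows, so rows that do not move let the fingers close. It gives the time, the measured TCP pose, the force and the opening at its end, in the units of the state.
- readout.get_obs(): the state, without advancing time (a new reading comes with each control period).
- viewer.camera(name): name is "scene" or "top"; returns the picture (480x640x3 uint8, red, green, blue); there is no depth.
- viewer.calibration(name): a dict with "fx", "fy", "cx", "cy" (pixels), "eye" and "rotation" of the camera in the world. Camera axes: x right, y down, z forward; pixel columns grow to the right and rows downward; lengths in m; the calibration is good to about 2 mm. A picture is of the moment at which its call begins. calibration takes no time and is no camera call.
- order.job_done(): hands the job in, once; it reports no verdict.
The state is a dict: "clock": time; "joint_pos": joint angles; "joint_vel": joint speeds; "tau": joint torques, N m; "eef_pos": TCP position; "tool_rot": TCP orientation; "ft_force": force on the tool from outside, world axes, zero at the start; "ft_torque": the same for the moment, N m; "grip_width": finger opening in m.
Only numpy, scipy, OpenCV 4.12 (cv2) and the standard library are available. Lean on these libraries where they do the work, as an engineer would, in place of code of your own. Each camera call takes 0.05 s, during which the arm holds its last target. There are 200 camera calls.

### The job

Take the orange pull hook from its rest, put its turned-down tip into the brass eye on the front of the blue board tray, and draw the tray out of the trainer console until it is firmly against both rubber end stops: hold a steady pull of about 10 N there for about a second, and never strain the eye with more than 20 N. Then unhook, leave the tray out against the stops, and put the hook back on its rest as it was. The boards are static-sensitive, so touch the tray with the hook only, and leave the jar, the spool and the meter where they are.

Things in the scene. Friction and masses are not known exactly. Their poses are not given: they have to be found in the camera images.
- hook_grip (a point): Centre of the handle of the loose pull hook (120 g). Orange bar 112 long (x) x 18 wide (y) x 20 high (z) mm. A 6 mm steel rod runs on along +x, level with the handle's middle, to 115 mm from this point, then turns down and slightly back. It starts lying level on the rest, its tip end hanging free; grip it across its width (y) here.
- hook_tip (a point): Centre of the rounded lower end (radius 3 mm) of the hook's turned-down tip. On the tool it lies 111 mm along +x and 31 mm below hook_grip. Same axes as the handle.
- rest_seat (a point): Where the handle's middle sits on the fixed grey rest: half-way between two cradles 92 mm apart along x (each 8 mm thick), 55 mm above the table. Cradle floors are 45 mm above the table; cheeks 24 mm apart rise 14 mm above the floors. x: the way the tool points at rest. The handle's middle within 15 mm of here is fine.
- console: Fixed beige trainer console, 268 mm wide (y), 180 deep, front about 85 high, sloping up to about 120 at the back, with a slot for the tray. Origin on the table, middle of its front face; x points into it, so the tray is drawn along -x. A black bed (top 4 mm above the table) runs 125 mm out in front between aluminium rails 108 mm apart, rail tops 18 mm above the table.
- tray: Loose blue tray with boards, 150 long (x) x 104 wide x 30 high mm, 0.3 to 0.6 kg, sliding on the bed with 2 mm of play each side. Origin at the centre of its underside, x points into the console. Its front face is 75 mm from the origin along -x. Sliding it takes about 1 to 4 N.
- eye (a point): Centre of the brass pull eye on the front of the tray: a flat level ring of 4.4 mm wire with a vertical hole 17.6 mm across, 24 mm above the table, 17 mm in front of the tray's front face. The bed is 20 mm below it. Same axes as the tray.
- stops: Two fixed red clamps on the rails, one each side, 14 mm long (x), tops 38 mm above the table, 80 mm free between. Origin midway between them, 18 mm above the table, x as console's. From their console-side faces (7 mm along +x) rubber pads stick out 4 to 20 mm to meet the tray's front face: how far differs each time, is not measured and must be felt. Together the pads yield 1 mm per 8 N.
- jar_mid (a point): Centre of a loose amber jar, 52 mm diameter, 75 mm high: bystander, not to be moved or tipped.
- spool_mid (a point): Centre of a loose solder spool standing on its end, 54 mm diameter, 44 mm high: bystander.
- meter_mid (a point): Centre of a loose yellow hand-held meter lying flat, 130 x 70 x 32 mm: bystander.
Not all that is in view belongs to the job. Several things look just like the tray: the one meant starts farthest to the robot's right. Of the things that look like the part that bears hook_grip, the larger one is meant.

How it is judged:
By the outcome, as a careful person would: the job done as asked, in the order asked, and still so for the second after the job is handed in, with the robot touching nothing.
It also fails if it takes over 72 s, if anything falls off the work surface, if the arm or the gripper's body presses on something with over 40 N, if the wrist force passes 120 N, or if a joint passes its speed limit or range.

## Working session

There is one attempt and no reset: what is moved stays moved. The work goes in short steps, Python scripts to look and compute and a shell command to move; the robot and the scene stay as the last step left them, time stands still between calls to the robot, and variables do not carry over. Pictures are saved under pics/ and viewed, about 8 in all and at most 12, crops included, and the job is handed in when it is done.

```bash
mkdir -p pics; cat > h.py <<'E'
import numpy as np, cv2
from workcell import readout, viewer, order, bot
from scipy.spatial.transform import Rotation as R
def cal(n):
    c=viewer.calibration(n); return c
def ray(n,u,v):
    c=cal(n); M=np.array(c["rotation"]); M=M if M.shape==(3,3) else R.from_quat(M).as_matrix()
    return np.array(c["eye"]), M@np.array([(u-c["cx"])/c["fx"],(v-c["cy"])/c["fy"],1])
def at(n,u,v,z):
    e,d=ray(n,u,v); return np.round(e+d*(z-e[2])/d[2],4)
def pix(n,p):
    c=cal(n); M=np.array(c["rotation"]); q=M.T@(np.array(p)-c["eye"]); return q[0]/q[2]*c["fx"]+c["cx"],q[1]/q[2]*c["fy"]+c["cy"]
def snap(n,f,crop=None,s=1):
    im=viewer.camera(n)[:,:,::-1]
    if crop: a,b,c,d=crop; im=im[b:d,a:c]
    if s!=1: im=cv2.resize(im,None,fx=s,fy=s,interpolation=cv2.INTER_CUBIC)
    cv2.imwrite("pics/"+f,im)
E
python3 - <<'E'
from h import *
for n in("scene","top"):
    print(n,cal(n)); snap(n,n+"0.png")
o=readout.get_obs();print(o,bot.tip_reach)
E
```

```text
scene {'fx': 555.452211161494, 'fy': 555.452211161494, 'cx': 322.95651428191985, 'cy': 239.16883273057647, 'eye': array([1.32135094, 0.10661178, 1.08190546]), 'rotation': array([ 0.58563334,  0.74203708, -0.25961276, -0.19752413])}
top {'fx': 465.9609275958534, 'fy': 465.9609275958534, 'cx': 313.46217083760564, 'cy': 243.98049047541457, 'eye': array([ 0.43027265, -0.07533725,  0.96026131]), 'rotation': array([-0.70300735,  0.70858182, -0.04869468,  0.03634986])}
{'clock': 0.1, 'joint_pos': array([1.34701637e+00, 2.41348717e-01, 3.85939145e-03, 1.33520170e+00,
       7.16613749e-06, 1.57080741e+00]), 'joint_vel': array([-6.78396447e-06, -1.95573671e-03,  3.28212015e-03, -2.33345133e-05,
       -2.41264906e-04,  3.21304975e-04]), 'tau': array([-7.27857446e-05, -3.73138046e+01,  2.53009450e+01,  1.08922910e-02,
        1.13000544e-05, -1.29891927e-06]), 'eef_pos': array([0.11083408, 0.48699583, 0.2384966 ]), 'tool_rot': array([ 1.11662121e-01,  9.93745779e-01, -9.41027569e-04, -1.09333493e-04]), 'ft_force': array([-0.29761869, -0.05507715,  0.02365859]), 'ft_torque': array([ 0.00969166,  0.00612478, -0.01106506]), 'grip_width': 0.08530799059894975} 0.008
```

View pics/scene0.png

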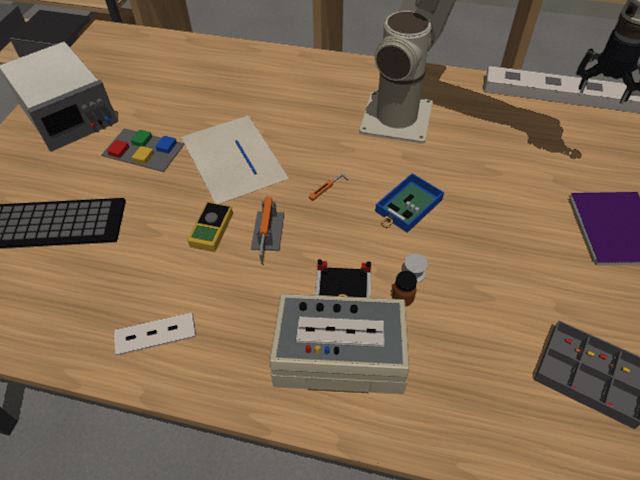

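View pics/top0.png

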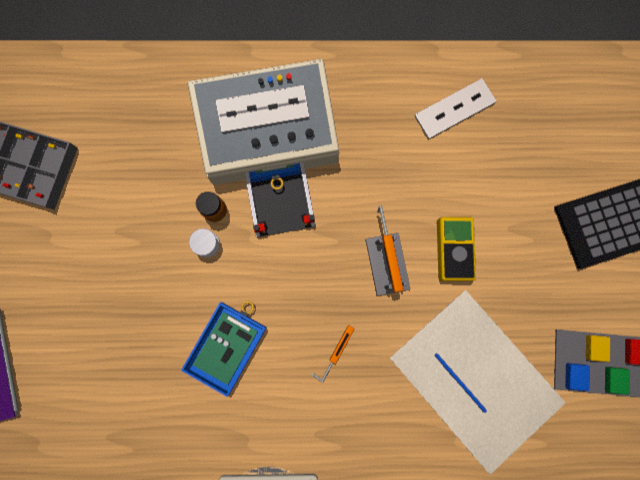

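The scene view shows the robot at the top and the console at (340,340). The large orange hook is on its grey rest at (266,225), and a second tray lies loose at (410,203). In the top view (+x up, +y left) the eye is near (277,184), the red stops are at (262,229) and (308,219), and the hook handle is at (393,262) with its tip near (380,208). The jar is at (208,205), the spool at (203,242) and the meter at (457,249). Next I'll zoom in on the work area.

```bash
python3 - <<'E'
from h import *
im=cv2.imread("pics/top0.png")[150:310,190:430]
cv2.imwrite("pics/top0z.png",cv2.resize(im,None,fx=3.33,fy=3.33,interpolation=cv2.INTER_CUBIC))
im=cv2.imread("pics/scene0.png")[185:325,230:430]
cv2.imwrite("pics/sc0z.png",cv2.resize(im,None,fx=4,fy=4,interpolation=cv2.INTER_CUBIC))
E
```

```text
(no output)
```

View pics/top0z.png

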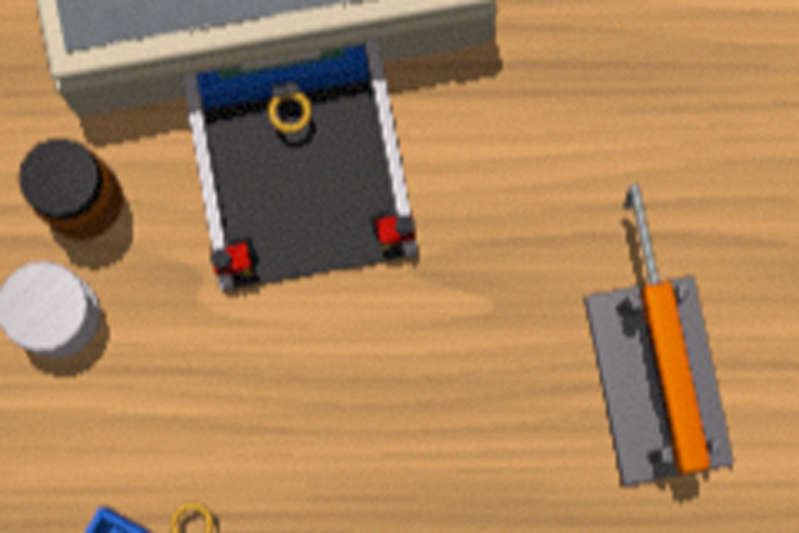

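View pics/sc0z.png

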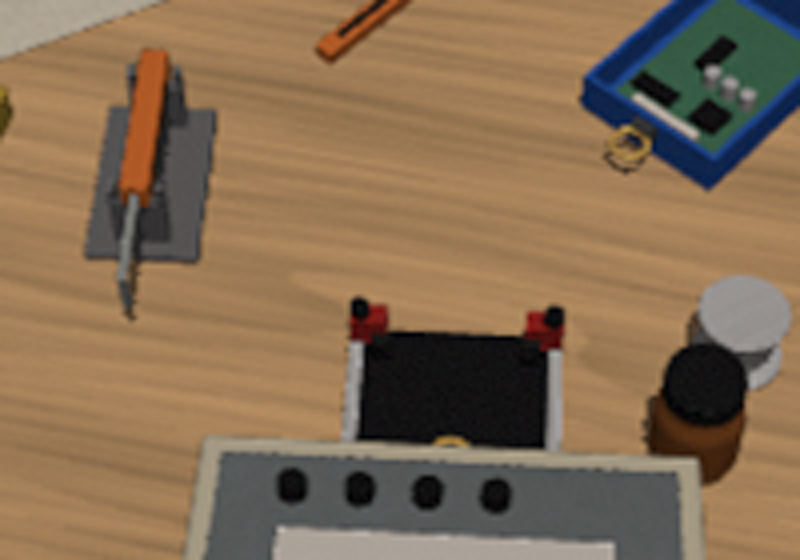

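```bash
cat >> h.py <<'E'
def zt(u,v,z): return at("top",190+u/3.33,150+v/3.33,z)
E
python3 - <<'E'
from h import *
c=[zt(*p,.065) for p in((645,286),(673,281),(680,472),(710,466))]
print(c); g=np.mean(c,0); f=(c[0]+c[1])/2-(c[2]+c[3])/2; print("grip",g,np.hypot(*f[:2]),np.degrees(np.arctan2(f[1],f[0])))
print("width",np.linalg.norm(c[0]-c[1]))
e=zt(633,188,.055);print("elbow",e,np.hypot(*(e-g)[:2]))
E=zt(290,111,.0255);print("eye",E)
for a,b in(((198,118),(219,245)),((379,85),(404,215)),((191,110),(213,245)),((385,85),(412,215))):
  p,q=zt(*a,.018),zt(*b,.018); d=p-q; print("rail",p,q,np.degrees(np.arctan2(d[1],d[0])))
# stops tops z .038
print("stops",zt(239,257,.038),zt(391,232,.038))
print("trayfront top?",zt(200,70,.03),zt(367,45,.03))
print("jar",zt(60,180,.075),"spool",zt(45,308,.044))
from h import bot
print([a for a in dir(bot) if a[0]!='_'])
E
```

```text
[array([ 0.5534, -0.2282,  0.065 ]), array([ 0.5562, -0.2447,  0.065 ]), array([ 0.4452, -0.2455,  0.065 ]), array([ 0.4485, -0.2629,  0.065 ])]
grip [ 0.500825 -0.245325  0.065   ] 0.10939956581266672 9.337476240920864
width 0.016735889578985655
elbow [ 0.6137 -0.2244  0.055 ] 0.11479817616147049
eye [ 0.669  -0.0187  0.0255]
rail [0.6668 0.0387 0.018 ] [0.587  0.0252 0.018 ] 9.601982576185131
rail [ 0.6873 -0.0736  0.018 ] [ 0.605  -0.0885  0.018 ] 10.261955828013724
rail [0.6719 0.0431 0.018 ] [0.587  0.0289 0.018 ] 9.495150191167367
rail [ 0.6872 -0.0773  0.018 ] [ 0.605  -0.0934  0.018 ] 11.081877426510735
stops [0.5763 0.0111 0.038 ] [ 0.591  -0.0803  0.038 ]
trayfront top? [0.6939 0.0362 0.03  ] [ 0.7093 -0.0664  0.03  ]
jar [0.6161 0.1112 0.075 ] spool [0.5455 0.1252 0.044 ]
['Unreachable', 'tip_reach']
```

```bash
cat >> h.py <<'E'
def rel(p,yaw):  # tool-frame shift and turn to TCP p, pointing down, hook x axis at yaw deg (tool x = -hook x)
    o=readout.get_obs(); T=R.from_quat(o["tool_rot"]); y=np.radians(yaw)
    G=R.from_matrix(np.array([[-np.cos(y),np.sin(y),0],[-np.sin(y),-np.cos(y),0],[0,0,1]]).T@np.eye(3)) if 0 else R.from_matrix(np.column_stack([[-np.cos(y),-np.sin(y),0],[-np.sin(y),np.cos(y),0],[0,0,-1]]))
    print("t",round(o["clock"],2),"pos",np.round(o["eef_pos"],4),"F",np.round(o["ft_force"],2),"w",round(o["grip_width"],4))
    print("world d",np.round(np.array(p)-o["eef_pos"],4),"tool d",np.round(T.inv().apply(np.array(p)-o["eef_pos"]),4),"turn",np.round((T.inv()*G).as_rotvec(),3))
    print("in final tool axes",np.round(G.inv().apply(np.array(p)-o["eef_pos"]),4))
E
python3 -c "
from h import *
rel([.5008,-.2453,.16],9.5)"
```

```text
t 0.1 pos [0.1108 0.487  0.2385] F [-0.3  -0.06  0.02] w 0.0853
world d [ 0.39   -0.7323 -0.0785] tool d [-0.5428 -0.6273  0.0797] turn [-0.002 -0.    -0.39 ]
in final tool axes [-0.2638 -0.7866  0.0785]
```

```bash
python3 -m crank '0 0 0 0 0 -.0975 -1;0 0 0 0 0 -.0975 -1;0 0 0 0 0 -.0975 -1;0 0 0 0 0 -.0975 -1;-.0132 -.0390 0 0 0 0 -1;-.0132 -.0390 0 0 0 0 -1;-.0132 -.0390 0 0 0 0 -1;-.0132 -.0390 0 0 0 0 -1;-.0132 -.0390 0 0 0 0 -1;-.0132 -.0390 0 0 0 0 -1;-.0132 -.0390 0 0 0 0 -1;-.0132 -.0390 0 0 0 0 -1;-.0132 -.0390 0 0 0 0 -1;-.0132 -.0390 0 0 0 0 -1' ; python3 -c "
from h import *
rel([.5008,-.2453,.16],9.5)"
```

```text
clock: 1.27
eef_pos: [0.312, 0.125, 0.233]
tool_rot: [-0.103, 0.995, -0.006, -0.003]
ft_force: [1.4, 1.2, -0.2]
grip_width: 0.0852
t 1.27 pos [0.312 0.125 0.233] F [ 1.44  1.18 -0.24] w 0.0852
world d [ 0.1888 -0.3703 -0.073 ] tool d [-0.1096 -0.4003  0.0764] turn [-0.011 -0.007  0.04 ]
in final tool axes [-0.1251 -0.3964  0.073 ]
```

```bash
python3 -m crank '-.012 -.039 .007 0 0 .02 -1;-.012 -.039 .007 0 0 .01 -1;-.012 -.039 .007 0 0 0 -1;-.012 -.039 .007 0 0 0 -1;-.012 -.039 .007 0 0 0 -1;-.012 -.039 .007 0 0 0 -1;-.012 -.039 .007 0 0 0 -1;-.012 -.039 .007 0 0 0 -1;-.012 -.039 .007 0 0 0 -1;-.008 -.025 .007 0 0 0 -1;0 0 0 0 0 0 -1' ; python3 -c "
from h import *
rel([.5008,-.2453,.16],9.5)"
```

```text
clock: 2.18
eef_pos: [0.4905, -0.2378, 0.1627]
tool_rot: [-0.081, 0.997, -0.005, -0.001]
ft_force: [0.5, 0.4, -0.0]
grip_width: 0.0851
t 2.18 pos [ 0.4905 -0.2378  0.1627] F [ 0.52  0.44 -0.05] w 0.0851
world d [ 0.0103 -0.0075 -0.0027] tool d [-0.0089 -0.0091  0.0028] turn [-0.009 -0.004 -0.003]
in final tool axes [-0.0089 -0.0091  0.0027]
```

```bash
python3 -m crank '-.009 -.009 .003 -.009 -.004 -.003 -1;0 0 .02 0 0 0 -1;0 0 .02 0 0 0 -1;0 0 .02 0 0 0 -1;0 0 0 0 0 0 -1' ; python3 -c "
from h import *
rel([.5008,-.2453,.044],9.5); snap('scene','s1.png',(200,130,360,270),5)"
```

```text
clock: 2.6
eef_pos: [0.5, -0.247, 0.0952]
tool_rot: [-0.081, 0.997, 0.002, -0.001]
ft_force: [-0.9, 0.8, 0.0]
grip_width: 0.0856
t 2.6 pos [ 0.5    -0.247   0.0952] F [-0.91  0.77  0.02] w 0.0856
world d [ 0.0008  0.0017 -0.0512] tool d [-0.0012  0.0013  0.0512] turn [ 0.003 -0.003 -0.005]
in final tool axes [-0.0011  0.0015  0.0512]
```

View pics/s1.png

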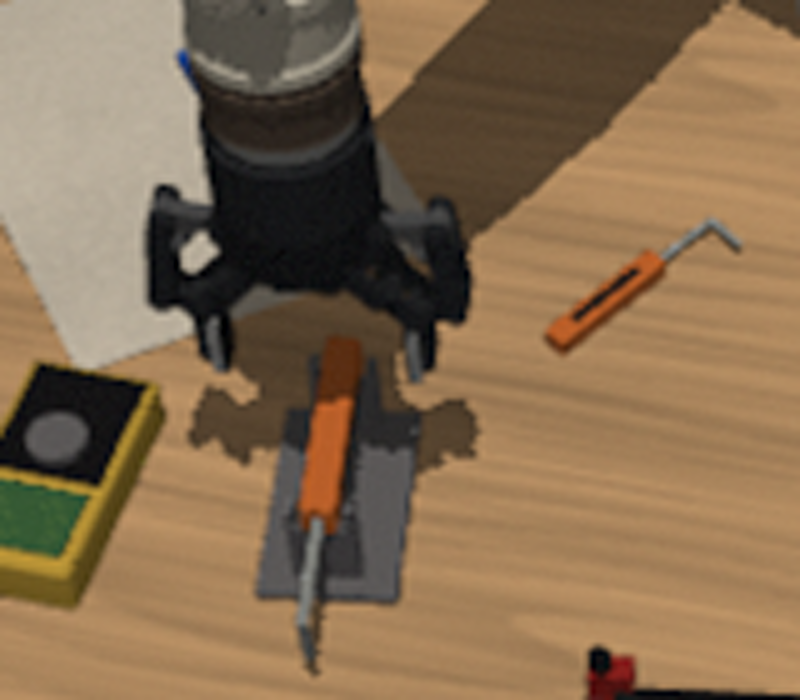

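The open fingers, with tips at crop pixels (215,365) and (415,375), straddle the handle, and its axis lines up with the gripper. I'll go down and grip.

```bash
python3 -m crank '-.001 .001 .02 .003 -.003 -.005 -1;0 0 .02 0 0 0 -1;0 0 .008 0 0 0 -1;0 0 .003 0 0 0 -1;0 0 0 0 0 0 1;0 0 0 0 0 0 1;0 0 0 0 0 0 1;0 0 0 0 0 0 1;0 0 0 0 0 0 1;0 0 0 0 0 0 1;0 0 0 0 0 0 1;0 0 0 0 0 0 1' ; python3 -c "
from h import *
rel([.5008,-.2453,.044],9.5)"
```

```text
clock: 3.65
eef_pos: [0.5078, -0.2469, 0.0567]
tool_rot: [-0.084, 0.996, -0.004, 0.008]
ft_force: [0.7, -0.0, -1.4]
grip_width: 0.0164
t 3.65 pos [ 0.5078 -0.2469  0.0567] F [ 0.74 -0.05 -1.35] w 0.0164
world d [-0.007   0.0016 -0.0127] tool d [0.0069 0.0028 0.0125] turn [-0.009  0.015  0.003]
in final tool axes [0.0067 0.0027 0.0127]
```

The arm drifted up 12 mm somewhere during the closing, so I'll reopen, go down again and check each stage.

```bash
python3 -m crank '0 0 0 0 0 0 -1;0 0 0 0 0 0 -1;0 0 0 0 0 0 -1;0 0 0 0 0 0 -1;0 0 0 0 0 0 -1;0 0 0 0 0 0 -1';  python3 -m crank '.006 .002 .011 -.009 .015 0 -1;0 0 0 0 0 0 -1'; python3 -c "
from h import *
rel([.5008,-.2453,.044],9.5); snap('scene','s2.png',(200,130,360,270),5)"
```

```text
clock: 4.15
eef_pos: [0.5082, -0.2474, 0.0569]
tool_rot: [-0.084, 0.996, -0.004, 0.008]
ft_force: [0.1, -0.2, -1.1]
grip_width: 0.0852
clock: 4.32
eef_pos: [0.5018, -0.2465, 0.0453]
tool_rot: [-0.084, 0.996, -0.001, 0.0]
ft_force: [-0.9, 0.4, -0.3]
grip_width: 0.0854
t 4.32 pos [ 0.5018 -0.2465  0.0453] F [-0.92  0.39 -0.26] w 0.0854
world d [-0.001   0.0012 -0.0013] tool d [0.0008 0.0014 0.0013] turn [-0.001  0.     0.003]
in final tool axes [0.0008 0.0014 0.0013]
```

View pics/s2.png

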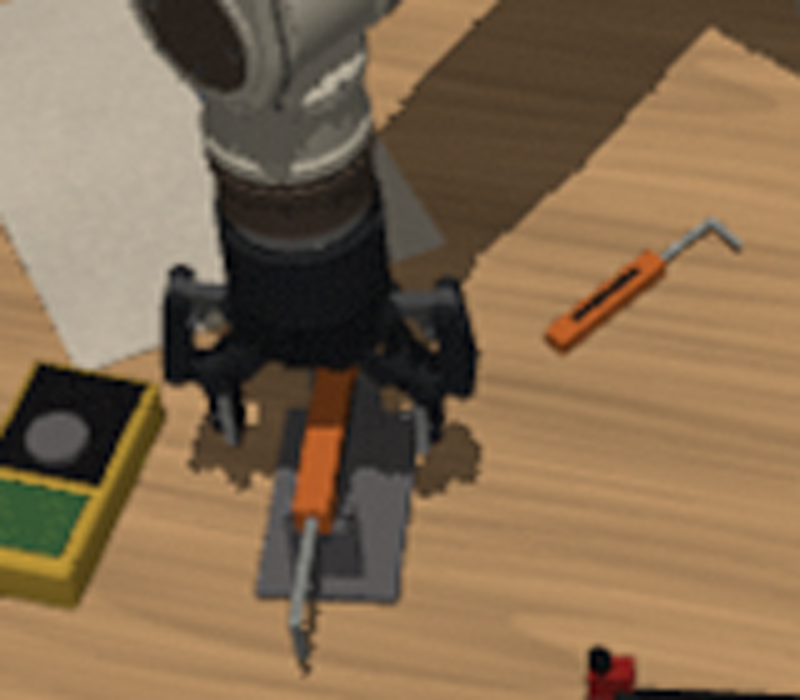

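The hook still lies in the rest, shifted about 2 mm sideways within the cheeks (rod elbow at crop (297,627)), and the fingers straddle it at the right height. I'll close in stages to see what causes the drift.

```bash
python3 -m crank '.001 .000 .001 0 0 .003 0'; python3 -m crank '0 0 0 0 0 0 0.3;0 0 0 0 0 0 0.3'; python3 -m crank '0 0 0 0 0 0 0.5;0 0 0 0 0 0 .5';python3 -m crank '0 0 0 0 0 0 0.6'; python3 -c "
from h import *
rel([.5008,-.2453,.044],9.5)"
```

```text
clock: 4.45
eef_pos: [0.5024, -0.2473, 0.0453]
tool_rot: [-0.083, 0.997, -0.001, 0.002]
ft_force: [1.3, 1.2, 0.8]
grip_width: 0.0754
clock: 4.62
eef_pos: [0.5018, -0.2472, 0.0447]
tool_rot: [-0.083, 0.997, -0.001, 0.001]
ft_force: [-0.3, 1.0, -0.4]
grip_width: 0.0516
clock: 4.78
eef_pos: [0.5019, -0.2472, 0.0447]
tool_rot: [-0.083, 0.997, -0.001, 0.001]
ft_force: [0.4, 0.1, -0.4]
grip_width: 0.0255
clock: 4.87
eef_pos: [0.502, -0.2473, 0.0449]
tool_rot: [-0.083, 0.997, -0.001, 0.001]
ft_force: [0.1, -1.0, -0.8]
grip_width: 0.0174
t 4.87 pos [ 0.502  -0.2473  0.0449] F [ 0.11 -1.   -0.83] w 0.0174
world d [-0.0012  0.002  -0.0009] tool d [0.0008 0.0022 0.0009] turn [-0.003  0.002 -0.001]
in final tool axes [0.0008 0.0022 0.0009]
```

```bash
python3 -m crank '0 0 0.001 0 0 0 0.75';python3 -m crank '0 0 0.001 0 0 0 1';python3 -m crank '0 0 0.001 0 0 0 1'; python3 -c "
from h import *
rel([.5008,-.2453,.044],9.5)"
```

```text
clock: 4.95
eef_pos: [0.502, -0.2473, 0.0449]
tool_rot: [-0.083, 0.997, -0.001, 0.001]
ft_force: [-4.9, 1.7, 12.7]
grip_width: 0.0172
clock: 5.03
eef_pos: [0.502, -0.2473, 0.0449]
tool_rot: [-0.083, 0.997, -0.001, 0.002]
ft_force: [-3.6, 1.8, 5.6]
grip_width: 0.0172
clock: 5.12
eef_pos: [0.502, -0.2473, 0.0449]
tool_rot: [-0.083, 0.997, -0.001, 0.002]
ft_force: [-2.0, 0.6, 6.4]
grip_width: 0.0169
t 5.12 pos [ 0.502  -0.2473  0.0449] F [-1.97  0.64  6.41] w 0.0169
world d [-0.0012  0.002  -0.0009] tool d [0.0008 0.0022 0.0009] turn [-0.003  0.003 -0.001]
in final tool axes [0.0008 0.0022 0.0009]
```

Firmly gripped at the right height now. Lifting.

```bash
python3 -m crank '0 0 -0.005 0 0 0 1;0 0 -.01 0 0 0 1;0 0 -.015 0 0 0 1;0 0 -.015 0 0 0 1;0 0 -.015 0 0 0 1;0 0 -.01 0 0 0 1;0 0 0 0 0 0 1'; python3 -c "
from h import *
rel([.5600,-.0380,.110],10)"
```

```text
clock: 5.7
eef_pos: [0.5007, -0.2465, 0.1199]
tool_rot: [-0.083, 0.997, -0.001, 0.001]
ft_force: [0.5, -0.5, -1.0]
grip_width: 0.0169
t 5.7 pos [ 0.5007 -0.2465  0.1199] F [ 0.48 -0.5  -0.98] w 0.0169
world d [ 0.0593  0.2085 -0.0099] tool d [-0.0928  0.1959  0.0097] turn [-0.002  0.001 -0.009]
in final tool axes [-0.0946  0.195   0.0099]
```

```bash
python3 -m crank '-.006 .014 0 0 0 -.009 1;-.011 .025 .001 0 0 0 1;-.014 .030 .001 0 0 0 1;-.014 .030 .001 0 0 0 1;-.014 .030 .001 0 0 0 1;-.012 .025 .001 0 0 0 1;-.008 .02 .001 0 0 0 1;-.003 .01 0 0 0 0 1;0 0 0 0 0 0 1;0 0 0 0 0 0 1'; python3 -c "
from h import *
rel([.5600,-.0380,.110],10)
snap('top','t2.png',(220,140,420,290),4);print(pix('top',[.669,-.0187,.024]))"
```

```text
clock: 6.53
eef_pos: [0.5522, -0.0457, 0.113]
tool_rot: [-0.085, 0.996, -0.002, 0.002]
ft_force: [0.6, -1.8, -1.3]
grip_width: 0.0169
t 6.53 pos [ 0.5522 -0.0457  0.113 ] F [ 0.64 -1.77 -1.3 ] w 0.0169
world d [ 0.0078  0.0077 -0.003 ] tool d [-0.009   0.0063  0.003 ] turn [-0.005  0.003 -0.005]
in final tool axes [-0.009   0.0062  0.003 ]Traceback (most recent call last):
  File "<string>", line 4, in <module>
    snap('top','t2.png',(220,140,420,290),4);print(pix('top',[.669,-.0187,.024]))
                                                   ~~~^^^^^^^^^^^^^^^^^^^^^^^^^^
  File "h.py", line 12, in pix
    c=cal(n); M=np.array(c["rotation"]); q=M.T@(np.array(p)-c["eye"]); return q[0]/q[2]*c["fx"]+c["cx"],q[1]/q[2]*c["fy"]+c["cy"]
                                           ~~~^^~~~~~~~~~~~~~~~~~~~~~
ValueError: matmul: Input operand 1 has a mismatch in its core dimension 0, with gufunc signature (n?,k),(k,m?)->(n?,m?) (size 3 is different from 4)
```

View pics/t2.png

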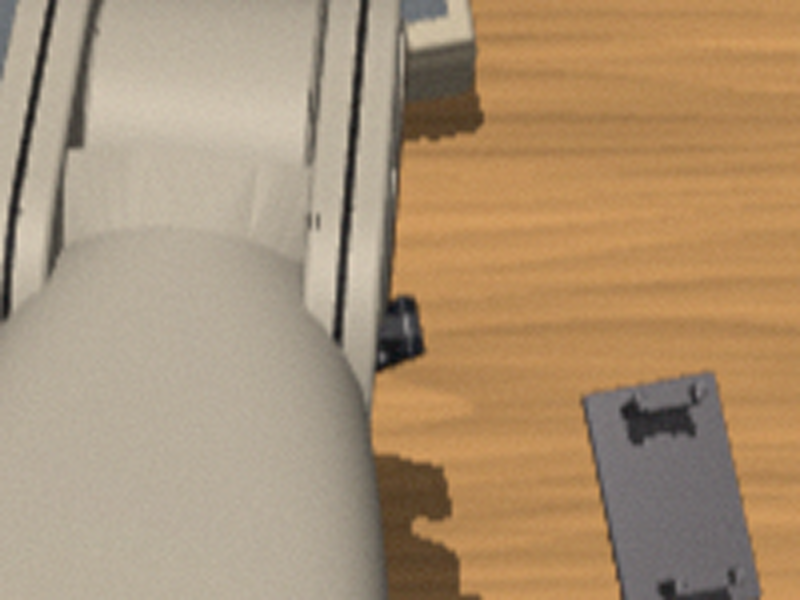

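The arm hides the eye and hook from the top camera; only the empty rest is visible, at (670,480) in the crop. I'll check the held hook with the scene camera.

```bash
sed -i 's/^    c=cal(n); M=np.array(c\["rotation"\]); q=M.T/    c=cal(n); M=R.from_quat(c["rotation"]).as_matrix(); q=M.T/' h.py; python3 - <<'E'
from h import *
o=readout.get_obs();T=R.from_quat(o["tool_rot"]);p=o["eef_pos"]
X0,Y0=285,195
f=lambda n,q:print(n,np.round((np.array(pix("scene",q))-[X0,Y0])*6,0))
g=p+T.apply([0,0,-.011])
f("grip",g); f("elbow",g+T.apply([-.115,0,0])); f("tip",g+T.apply([-.111,0,.031])); f("eye",[.669,-.0187,.024]); f("handle front top",g+T.apply([-.056,0,-.01]))
snap("scene","s3.png",(X0,Y0,X0+130,Y0+100),6)
E
```

```text
grip [346. 194.]
elbow [330. 447.]
tip [329. 488.]
eye [345. 613.]
handle front top [339. 297.]
```

View pics/s3.png

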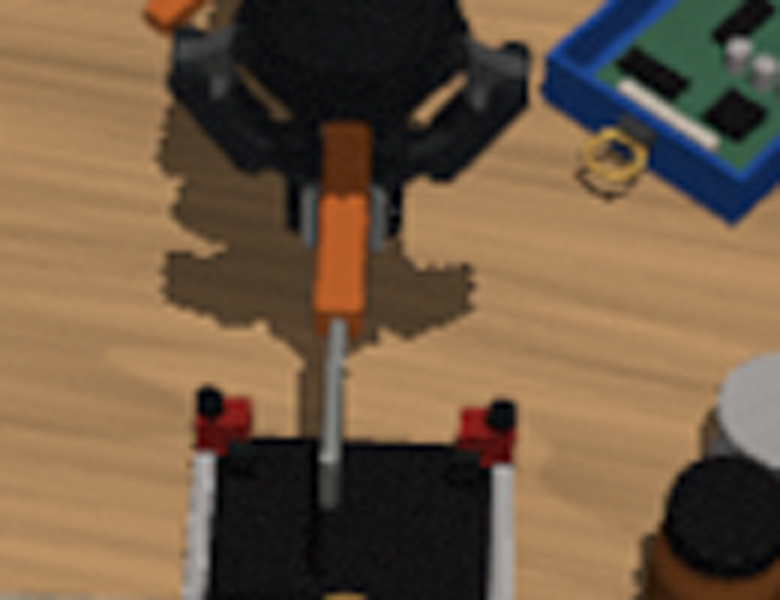

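Lateral alignment matches the prediction: elbow at crop (331,456), eye at column 345. The hook sits about 2–4 mm further forward than predicted. The brass ring only just shows at (345,597). I'll move over the eye, allowing for this.

```bash
python3 -m crank '-.006 .006 .008 -.005 .003 -.004 1;-.001 0 .014 0 0 0 1;0 0 .014 0 0 0 1;0 0 .01 0 0 0 1;0 0 0 0 0 0 1'; python3 - <<'E'
from h import *
rel([.5580,-.0380,.060],10)
o=readout.get_obs();T=R.from_quat(o["tool_rot"]);p=o["eef_pos"]
X0,Y0=305,230
f=lambda n,q:print(n,np.round((np.array(pix("scene",q))-[X0,Y0])*9,0))
g=p+T.apply([0,0,-.011])
f("elbow",g+T.apply([-.115,0,0])); f("tip",g+T.apply([-.111,0,.031])); f("eye",[.669,-.0187,.024]);  f("eye near edge",[.656,-.0207,.024]);f("handle front top",g+T.apply([-.056,0,-.01]))
snap("scene","s4.png",(X0,Y0,X0+80,Y0+66),9)
E
```

```text
clock: 7.05
eef_pos: [0.5597, -0.0447, 0.0652]
tool_rot: [-0.081, 0.997, -0.0, 0.001]
ft_force: [-1.2, 0.2, -0.9]
grip_width: 0.0171
t 7.05 pos [ 0.5597 -0.0447  0.0652] F [-1.21  0.16 -0.89] w 0.0171
world d [-0.0017  0.0067 -0.0052] tool d [0.0006 0.0069 0.0052] turn [-0.001  0.003 -0.012]
in final tool axes [0.0005 0.0069 0.0052]
elbow [308. 497.]
tip [307. 553.]
eye [338. 605.]
eye near edge [341. 560.]
handle front top [322. 273.]
```

View pics/s4.png

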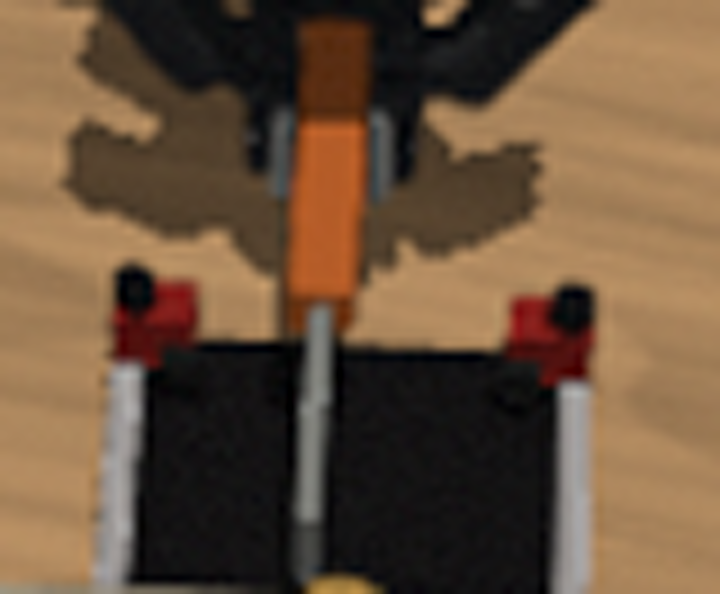

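Handle, elbow and ring all appear about 20 px (5 mm) lower in the crop than predicted. That is a shared camera offset, so hook and eye agree with each other in x. Sideways the tip at column 308 needs about 8.5 mm to reach the ring centre at column 345. I'll correct that before going down.

```bash
python3 -m crank '0 .0075 0 0 0 -.012 1;0 0 0 0 0 0 1;0 0 0 0 0 0 1'; python3 - <<'E'
from h import *
rel([.5590,-.0375,.036],10)
E
```

```text
clock: 7.35
eef_pos: [0.5593, -0.0378, 0.0667]
tool_rot: [-0.087, 0.996, -0.0, 0.002]
ft_force: [-0.3, 0.0, -1.4]
grip_width: 0.0174
t 7.35 pos [ 0.5593 -0.0378  0.0667] F [-0.25  0.04 -1.41] w 0.0174
world d [-0.0003  0.0003 -0.0307] tool d [0.0004 0.0004 0.0307] turn [-0.001  0.004 -0.001]
in final tool axes [0.0003 0.0004 0.0307]
```

```bash
python3 -m crank '0 0 .006 0 .002 0 1;0 0 .006 0 0 0 1;0 0 .003 0 0 0 1'; python3 -m crank '0 0 .003 0 0 0 1;0 0 .003 0 0 0 1'; python3 -m crank '0 0 .003 0 0 0 1;0 0 .002 0 0 0 1';python3 - <<'E'
from h import *
rel([.5590,-.0375,.036],10)
E
```

```text
clock: 7.6
eef_pos: [0.5615, -0.0375, 0.0532]
tool_rot: [-0.087, 0.996, -0.001, 0.004]
ft_force: [-0.1, -0.0, -0.8]
grip_width: 0.0167
clock: 7.77
eef_pos: [0.5615, -0.0374, 0.0465]
tool_rot: [-0.087, 0.996, -0.001, 0.004]
ft_force: [-0.4, 0.3, -1.4]
grip_width: 0.0172
clock: 7.93
eef_pos: [0.5612, -0.0374, 0.0405]
tool_rot: [-0.087, 0.996, -0.001, 0.003]
ft_force: [-1.1, -1.0, -0.1]
grip_width: 0.0172
t 7.93 pos [ 0.5612 -0.0374  0.0405] F [-1.1  -1.03 -0.13] w 0.0172
world d [-0.0022 -0.0001 -0.0045] tool d [0.0022 0.0003 0.0045] turn [-0.002  0.007  0.   ]
in final tool axes [0.0022 0.0003 0.0045]
```

No contact force with the tip bottom well below the ring top, so it is in the hole. I'll lower a little more, then pull gently.

```bash
python3 -m crank '.001 0 .0035 -.002 .006 0 1;0 0 .001 0 0 0 1'; python3 -m crank '.003 0 0 0 0 0 1;.003 0 0 0 0 0 1;.003 0 0 0 0 0 1;.003 0 0 0 0 0 1';python3 - <<'E'
from h import *
rel([.5590,-.0375,.036],10)
E
```

```text
clock: 8.1
eef_pos: [0.5598, -0.0376, 0.0351]
tool_rot: [-0.087, 0.996, 0.0, -0.0]
ft_force: [0.5, 0.6, -1.0]
grip_width: 0.0171
clock: 8.43
eef_pos: [0.5488, -0.0397, 0.0348]
tool_rot: [-0.088, 0.996, 0.0, 0.001]
ft_force: [1.7, 1.0, -2.6]
grip_width: 0.0173
t 8.43 pos [ 0.5488 -0.0397  0.0348] F [ 1.69  0.99 -2.6 ] w 0.0173
world d [0.0102 0.0022 0.0012] tool d [-0.0104  0.0004 -0.0011] turn [0.    0.002 0.001]
in final tool axes [-0.0104  0.0004 -0.0012]
```

```bash
python3 -m crank '.003 0 0 0 0 0 1;.003 0 0 0 0 0 1;.003 0 0 0 0 0 1;.003 0 0 0 0 0 1;.004 0 0 0 0 0 1;.004 0 0 0 0 0 1;.004 0 0 0 0 0 1'; python3 - <<'E'
from h import *
rel([.5590,-.0375,.036],10)
o=readout.get_obs();T=R.from_quat(o["tool_rot"]);g=o["eef_pos"]+T.apply([0,0,-.011])
X0,Y0=305,220
f=lambda n,q:print(n,np.round((np.array(pix("scene",q))-[X0,Y0])*9,0))
f("elbow",g+T.apply([-.115,0,0])); f("tip",g+T.apply([-.111,0,.031]))
snap("scene","s5.png",(X0,Y0,X0+80,Y0+66),9)
E
```

```text
clock: 9.02
eef_pos: [0.5241, -0.0443, 0.0357]
tool_rot: [-0.088, 0.996, 0.0, 0.003]
ft_force: [1.2, 0.3, -2.8]
grip_width: 0.0168
t 9.02 pos [ 0.5241 -0.0443  0.0357] F [ 1.21  0.34 -2.76] w 0.0168
world d [0.0349 0.0068 0.0003] tool d [-0.0356  0.0006 -0.0001] turn [-0.     0.005  0.001]
in final tool axes [-0.0356  0.0006 -0.0003]
elbow [345. 535.]
tip [344. 591.]
```

View pics/s5.png

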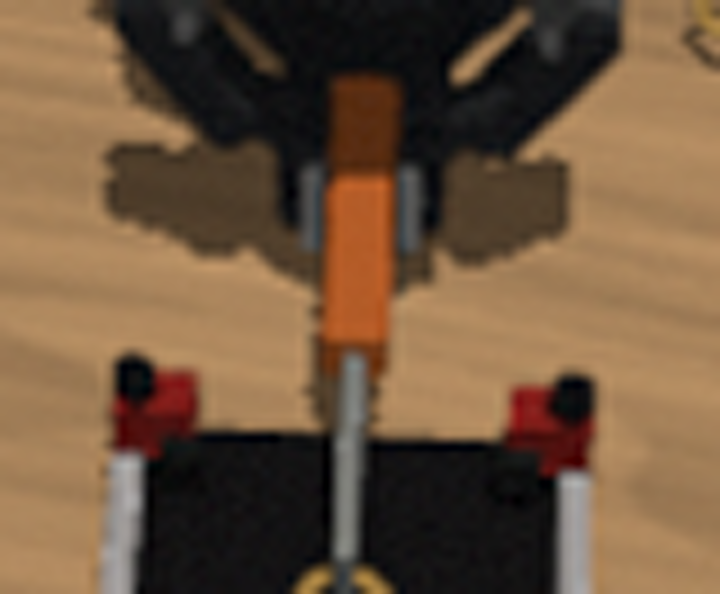

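The ring, with its near edge at (343,567), is on the hook and has come out about 30 mm with it. I'll keep drawing, more slowly near the stops.

```bash
python3 -m crank '.004 0 0 0 .002 0 1;.004 0 0 0 0 0 1;.004 0 0 0 0 0 1;.004 0 0 0 0 0 1;.004 0 0 0 0 0 1;.004 0 0 0 0 0 1;.004 0 0 0 0 0 1;.003 0 0 0 0 0 1;.002 0 0 0 0 0 1'; python3 -m crank '.002 0 0 0 0 0 1;.002 0 0 0 0 0 1;.002 0 0 0 0 0 1'; python3 - <<'E'
from h import *
rel([.5590,-.0375,.036],10)
E
```

```text
clock: 9.82
eef_pos: [0.4877, -0.0508, 0.036]
tool_rot: [-0.087, 0.996, -0.0, 0.002]
ft_force: [1.6, -0.3, -2.4]
grip_width: 0.0169
clock: 10.07
eef_pos: [0.4812, -0.0519, 0.036]
tool_rot: [-0.087, 0.996, -0.0, 0.002]
ft_force: [1.3, 1.0, -3.4]
grip_width: 0.0171
t 10.07 pos [ 0.4812 -0.0519  0.036 ] F [ 1.27  0.99 -3.4 ] w 0.0171
world d [ 0.0778  0.0144 -0.    ] tool d [-0.0792  0.0006  0.0003] turn [-0.001  0.004  0.001]
in final tool axes [-0.0792  0.0007  0.    ]
```

```bash
for r in 1; do python3 -m crank '.001 0 0 0 0 0 1'; python3 -m crank '.001 0 0 0 0 0 1'; python3 -m crank '.0005 0 0 0 0 0 1';  done | grep -E "eef|force"
```

```text
eef_pos: [0.4799, -0.0521, 0.036]
ft_force: [1.6, -0.3, -2.5]
eef_pos: [0.4788, -0.0523, 0.036]
ft_force: [2.9, -0.3, -2.7]
eef_pos: [0.4782, -0.0524, 0.036]
ft_force: [2.1, 0.1, -2.3]
```

```bash
{ python3 -m crank '.001 0 0 0 0 0 1'; python3 -m crank '.0005 0 0 0 0 0 1';  } | grep -E "eef|force"
```

```text
eef_pos: [0.4774, -0.0526, 0.036]
ft_force: [1.5, 0.7, -3.8]
eef_pos: [0.4768, -0.0527, 0.036]
ft_force: [2.5, 0.1, -3.7]
```

```bash
{ python3 -m crank '.001 0 0 0 0 0 1'; python3 -m crank '.0006 0 0 0 0 0 1'; python3 -m crank '.0004 0 0 0 0 0 1'; } | grep -E "eef|force"
```

```text
eef_pos: [0.4759, -0.0529, 0.036]
ft_force: [1.7, 1.1, -2.8]
eef_pos: [0.4752, -0.053, 0.036]
ft_force: [2.2, 0.8, -2.6]
eef_pos: [0.4748, -0.0531, 0.036]
ft_force: [3.1, 0.1, -2.5]
```

```bash
{ python3 -m crank '.001 0 0 0 0 0 1'; python3 -m crank '.0005 0 0 0 0 0 1';  } | grep -E "eef|force"
```

```text
eef_pos: [0.4739, -0.0532, 0.036]
ft_force: [2.5, -0.1, -3.1]
eef_pos: [0.4732, -0.0533, 0.036]
ft_force: [1.2, 0.3, -3.0]
```

```bash
{ python3 -m crank '.001 0 0 0 0 0 1'; python3 -m crank '.0007 0 0 0 0 0 1'; python3 -m crank '.0004 0 0 0 0 0 1'; } | grep -E "eef|force"
```

```text
eef_pos: [0.4723, -0.0535, 0.036]
ft_force: [2.0, -0.4, -1.6]
eef_pos: [0.4714, -0.0537, 0.036]
ft_force: [2.5, 0.4, -3.3]
eef_pos: [0.4709, -0.0538, 0.0359]
ft_force: [3.1, -0.3, -2.1]
```

```bash
{ python3 -m crank '.001 0 0 0 0 0 1'; python3 -m crank '.0005 0 0 0 0 0 1';  } | grep -E "eef|force"
```

```text
eef_pos: [0.47, -0.0539, 0.036]
ft_force: [1.8, 0.3, -2.7]
eef_pos: [0.4693, -0.054, 0.036]
ft_force: [1.7, 0.8, -1.8]
```

```bash
{ python3 -m crank '.001 0 0 0 0 0 1'; python3 -m crank '.0003 0 0 0 0 0 1';  } | grep -E "eef|force"
```

```text
eef_pos: [0.4684, -0.0542, 0.036]
ft_force: [1.7, -0.3, -3.5]
eef_pos: [0.4678, -0.0543, 0.0359]
ft_force: [2.7, 1.1, -1.7]
```

```bash
{ python3 -m crank '.001 0 0 0 0 0 1'; python3 -m crank '.0003 0 0 0 0 0 1';  } | grep -E "eef|force"
```

```text
eef_pos: [0.4669, -0.0545, 0.036]
ft_force: [2.4, 0.2, -3.3]
eef_pos: [0.4664, -0.0546, 0.036]
ft_force: [2.3, 0.1, -2.0]
```

```bash
{ python3 -m crank '.001 0 0 0 0 0 1';  python3 -m crank '.0003 0 0 0 0 0 1';  } | grep -E "eef|force"
```

```text
eef_pos: [0.4655, -0.0547, 0.036]
ft_force: [2.0, 0.3, -2.1]
eef_pos: [0.465, -0.0548, 0.036]
ft_force: [2.4, -0.1, -2.2]
```

```bash
{ python3 -m crank '.001 0 0 0 0 0 1'; python3 -m crank '.0003 0 0 0 0 0 1';  } | grep -E "eef|force"
```

```text
eef_pos: [0.4645, -0.0549, 0.0361]
ft_force: [4.0, 0.8, -4.4]
eef_pos: [0.4645, -0.0549, 0.0361]
ft_force: [4.4, 0.4, -4.4]
```

```bash
{ python3 -m crank '.001 0 0 0 0 0 1';  python3 -m crank '.0003 0 0 0 0 0 1';  } | grep -E "eef|force"
```

```text
eef_pos: [0.4644, -0.055, 0.0362]
ft_force: [5.6, 0.9, -4.8]
eef_pos: [0.4645, -0.055, 0.0363]
ft_force: [3.7, 0.9, -3.6]
```

Contact with the stops: the pull rises while the position holds. I'll build up the pull gradually.

```bash
{ python3 -m crank '.0015 0 0 0 0 0 1'; python3 -m crank '.0015 0 0 0 0 0 1'; python3 -m crank '.002 0 0 0 0 0 1';  } | grep -E "eef|force"
```

```text
eef_pos: [0.4642, -0.0551, 0.0366]
ft_force: [8.0, 1.7, -5.2]
eef_pos: [0.4642, -0.0552, 0.0368]
ft_force: [7.6, 1.9, -6.7]
eef_pos: [0.4641, -0.0553, 0.037]
ft_force: [8.2, 2.1, -7.5]
```

```bash
{ python3 -m crank '.0015 0 .0008 0 0 0 1'; python3 -m crank '.0018 0 .0008 0 0 0 1'; python3 -m crank '.002 0 .0005 0 0 0 1';  } ; python3 -c "
from h import *
rel([.4642,-.0550,.036],10)"
```

```text
clock: 12.48
eef_pos: [0.464, -0.0554, 0.0365]
tool_rot: [-0.089, 0.996, 0.001, 0.01]
ft_force: [5.2, 1.9, -2.9]
grip_width: 0.0174
clock: 12.57
eef_pos: [0.464, -0.0555, 0.0362]
tool_rot: [-0.089, 0.996, 0.001, 0.012]
ft_force: [6.2, 1.7, -3.8]
grip_width: 0.0171
clock: 12.65
eef_pos: [0.464, -0.0556, 0.0362]
tool_rot: [-0.089, 0.996, 0.001, 0.014]
ft_force: [7.7, 1.0, -4.1]
grip_width: 0.0171
t 12.65 pos [ 0.464  -0.0556  0.0362] F [ 7.66  0.95 -4.1 ] w 0.0171
world d [ 0.0002  0.0006 -0.0002] tool d [-0.0003  0.0006  0.0002] turn [-0.001  0.028  0.004]
in final tool axes [-0.0003  0.0006  0.0002]
```

```bash
{ python3 -m crank '.0015 .0003 .0003 0 .004 0 1'; python3 -m crank '.0015 .0003 .0003 0 .005 0 1'; python3 -m crank '.0015 .0003 .0003 0 .006 0 1';  } ; python3 -c "
from h import *
rel([.4642,-.0550,.036],10)"
```

```text
clock: 12.73
eef_pos: [0.464, -0.0555, 0.0363]
tool_rot: [-0.089, 0.996, 0.001, 0.014]
ft_force: [5.7, 0.3, -4.4]
grip_width: 0.0174
clock: 12.82
eef_pos: [0.464, -0.0555, 0.0364]
tool_rot: [-0.089, 0.996, 0.0, 0.013]
ft_force: [5.8, 0.9, -5.0]
grip_width: 0.017
clock: 12.9
eef_pos: [0.464, -0.0555, 0.0366]
tool_rot: [-0.089, 0.996, -0.0, 0.011]
ft_force: [4.8, 0.6, -4.4]
grip_width: 0.0171
t 12.9 pos [ 0.464  -0.0555  0.0366] F [ 4.8   0.57 -4.36] w 0.0171
world d [ 0.0002  0.0005 -0.0006] tool d [-0.0003  0.0005  0.0006] turn [-0.002  0.022  0.004]
in final tool axes [-0.0003  0.0005  0.0006]
```

```bash
{ python3 -m crank '.0022 .0002 .0008 0 .005 0 1'; python3 -m crank '.0025 .0002 .0008 0 .005 0 1'; python3 -m crank '.0028 .0002 .0008 0 .005 0 1';  } |grep -E "_|f"; python3 -c "
from h import *
rel([.4642,-.0550,.036],10)"
```

```text
eef_pos: [0.464, -0.0556, 0.0365]
tool_rot: [-0.089, 0.996, -0.0, 0.011]
ft_force: [6.6, 2.2, -3.7]
grip_width: 0.0172
eef_pos: [0.464, -0.0557, 0.0364]
tool_rot: [-0.09, 0.996, -0.001, 0.011]
ft_force: [7.7, 1.3, -3.0]
grip_width: 0.017
eef_pos: [0.464, -0.0558, 0.0365]
tool_rot: [-0.09, 0.996, -0.001, 0.011]
ft_force: [8.3, 1.3, -4.2]
grip_width: 0.0172
t 13.15 pos [ 0.464  -0.0558  0.0365] F [ 8.34  1.33 -4.23] w 0.0172
world d [ 0.0002  0.0008 -0.0005] tool d [-0.0003  0.0007  0.0005] turn [-0.003  0.022  0.006]
in final tool axes [-0.0003  0.0007  0.0005]
```

```bash
{ python3 -m crank '.0032 .0004 .0008 0 .006 -.001 1'; python3 -m crank '.0034 .0004 .0009 0 .006 0.001 1'; python3 -m crank '.0034 .0004 .0009 0 .006 .001 1';  } |grep -E "_|f"; python3 -c "
from h import *
rel([.4642,-.0550,.036],10)"
```

```text
eef_pos: [0.4639, -0.0558, 0.0366]
tool_rot: [-0.091, 0.996, -0.001, 0.011]
ft_force: [8.3, 2.4, -4.4]
grip_width: 0.0168
eef_pos: [0.4639, -0.0559, 0.0367]
tool_rot: [-0.09, 0.996, -0.001, 0.012]
ft_force: [9.5, 2.6, -5.4]
grip_width: 0.017
eef_pos: [0.4639, -0.0558, 0.0367]
tool_rot: [-0.09, 0.996, -0.002, 0.012]
ft_force: [9.1, 2.1, -5.9]
grip_width: 0.0168
t 13.4 pos [ 0.4639 -0.0558  0.0367] F [ 9.06  2.15 -5.94] w 0.0168
world d [ 0.0003  0.0008 -0.0007] tool d [-0.0004  0.0008  0.0007] turn [-0.005  0.023  0.006]
in final tool axes [-0.0004  0.0008  0.0007]
```

```bash
{ python3 -m crank '.0036 .0005 .0012 0 .006 .001 1;.0036 .0005 .0012 0 .006 .001 1;.0036 .0005 .0012 0 .006 .001 1;.0036 .0005 .0012 0 .006 .001 1'; } |grep -E "_|f"; python3 -c "
from h import *
rel([.4642,-.0550,.036],10)"
```

```text
eef_pos: [0.4638, -0.0556, 0.0359]
tool_rot: [-0.089, 0.996, -0.003, 0.014]
ft_force: [9.5, 2.6, -4.8]
grip_width: 0.0173
t 13.73 pos [ 0.4638 -0.0556  0.0359] F [ 9.46  2.55 -4.81] w 0.0173
world d [0.0004 0.0006 0.0001] tool d [-0.0006  0.0005 -0.    ] turn [-0.008  0.027  0.004]
in final tool axes [-0.0005  0.0005 -0.0001]
```

```bash
{ python3 -m crank '.0036 .0004 .001 -.001 .007 .001 1;.0036 .0004 .001 -.001 .007 .001 1;.0036 .0004 .001 -.001 .007 .001 1;.0036 .0004 .001 -.001 .007 .001 1;.0036 .0004 .001 -.001 .007 .001 1';python3 -m crank '.0036 .0004 .001 -.001 .007 .001 1;.0036 .0004 .001 -.001 .007 .001 1;.0036 .0004 .001 -.001 .007 .001 1;.0036 .0004 .001 -.001 .007 .001 1;.0036 .0004 .001 -.001 .007 .001 1'; python3 -m crank '.0037 .0004 .001 -.001 .007 .001 1;.0037 .0004 .001 -.001 .007 .001 1;.0037 .0004 .001 -.001 .007 .001 1;.0037 .0004 .001 -.001 .007 .001 1';} |grep -E "_|f"; python3 -c "
from h import *
rel([.4642,-.0550,.036],10)"
```

```text
eef_pos: [0.4637, -0.0555, 0.0361]
tool_rot: [-0.088, 0.996, -0.001, 0.014]
ft_force: [9.2, 2.8, -4.8]
grip_width: 0.0167
eef_pos: [0.4637, -0.0553, 0.0361]
tool_rot: [-0.088, 0.996, -0.0, 0.014]
ft_force: [9.4, 2.3, -4.5]
grip_width: 0.0173
eef_pos: [0.4637, -0.0552, 0.0361]
tool_rot: [-0.087, 0.996, 0.001, 0.014]
ft_force: [10.3, 1.9, -5.8]
grip_width: 0.017
t 14.9 pos [ 0.4637 -0.0552  0.0361] F [10.3   1.9  -5.79] w 0.017
world d [ 0.0005  0.0002 -0.0001] tool d [-0.0006  0.0002  0.0001] turn [-0.001  0.029 -0.   ]
in final tool axes [-0.0006  0.0002  0.0001]
```

A steady pull of about 9.5–10.5 N held for about 1.5 s. Now I'll ease off gently, centre the tip in the eye and straighten the tilt.

```bash
{ python3 -m crank '.0025 .0002 .0008 0 .005 0 1;.0015 0 .0005 0 .004 0 1;.0007 0 .0003 0 .003 0 1;0 0 0 0 0 0 1;0 0 0 0 0 0 1'; python3 -m crank '-.0008 0 0 0 .004 0 1;-.001 0 0 0 .005 0 1;-.001 0 0 0 .005 0 1'; python3 -m crank '-.001 0 0 0 .005 0 1;-.001 0 0 0 .004 0 1';} |grep -E "_|f"; python3 -c "
from h import *
rel([.4698,-.0540,.036],10)"
```

```text
eef_pos: [0.4643, -0.0553, 0.0362]
tool_rot: [-0.088, 0.996, 0.001, 0.013]
ft_force: [4.3, 0.3, -4.3]
grip_width: 0.0174
eef_pos: [0.4649, -0.0551, 0.0361]
tool_rot: [-0.088, 0.996, -0.0, 0.004]
ft_force: [0.7, 0.3, -1.0]
grip_width: 0.0173
eef_pos: [0.4652, -0.0549, 0.0358]
tool_rot: [-0.087, 0.996, -0.001, -0.003]
ft_force: [-0.6, -0.6, -1.4]
grip_width: 0.0174
t 15.73 pos [ 0.4652 -0.0549  0.0358] F [-0.62 -0.56 -1.41] w 0.0174
world d [0.0046 0.0009 0.0002] tool d [-0.0047  0.0001 -0.0002] turn [-0.001 -0.006  0.   ]
in final tool axes [-0.0047  0.0001 -0.0002]
```

```bash
{ python3 -m crank '-.0012 0 0 0 -.004 0 1;-.0012 0 0 0 0 0 1'; python3 -m crank '-.001 0 0 0 0 0 1;-.0005 0 0 0 0 0 1;0 0 0 0 0 0 1';python3 -m crank '0 0 -.002 0 0 0 1;0 0 -.003 0 0 0 1;0 0 -.003 0 0 0 1'; } |grep -E "_|f"; python3 -c "
from h import *
rel([.4698,-.0540,.036],10)"
```

```text
eef_pos: [0.4667, -0.0545, 0.0353]
tool_rot: [-0.087, 0.996, -0.001, -0.002]
ft_force: [0.8, 0.0, -1.6]
grip_width: 0.0171
eef_pos: [0.4678, -0.0543, 0.035]
tool_rot: [-0.087, 0.996, -0.001, -0.003]
ft_force: [-0.6, -0.9, -0.4]
grip_width: 0.0168
eef_pos: [0.4668, -0.0542, 0.0428]
tool_rot: [-0.087, 0.996, -0.0, -0.004]
ft_force: [0.0, 0.2, -1.2]
grip_width: 0.0171
t 16.4 pos [ 0.4668 -0.0542  0.0428] F [ 0.02  0.23 -1.21] w 0.0171
world d [ 0.003   0.0002 -0.0068] tool d [-0.003  -0.0003  0.0068] turn [-0.    -0.008  0.   ]
in final tool axes [-0.003  -0.0003  0.0068]
```

```bash
{ python3 -m crank '-.0015 0 -.002 0 -.005 0 1;-.001 0 -.003 0 -.002 0 1'; python3 -m crank '0 0 -.003 0 0 0 1;0 0 -.004 0 0 0 1';python3 -m crank '0 0 -.004 0 0 0 1;0 0 -.004 0 0 0 1;0 0 -.005 0 0 0 1'; } |grep -E "_|f"; python3 -c "
from h import *
rel([.4698,-.0540,.036],10)"
```

```text
eef_pos: [0.4695, -0.0538, 0.0486]
tool_rot: [-0.087, 0.996, -0.0, -0.0]
ft_force: [0.2, 0.3, -1.3]
grip_width: 0.0171
eef_pos: [0.4697, -0.0537, 0.0564]
tool_rot: [-0.087, 0.996, -0.0, 0.0]
ft_force: [0.3, -0.7, -2.2]
grip_width: 0.0171
eef_pos: [0.4696, -0.0537, 0.0709]
tool_rot: [-0.087, 0.996, -0.0, 0.0]
ft_force: [-1.3, -0.1, -1.8]
grip_width: 0.0169
t 16.98 pos [ 0.4696 -0.0537  0.0709] F [-1.25 -0.14 -1.8 ] w 0.0169
world d [ 0.0002 -0.0003 -0.0349] tool d [-0.0001 -0.0003  0.0349] turn [-0.001  0.001  0.   ]
in final tool axes [-0.0001 -0.0003  0.0349]
```

Unhooked. I'll rise and return above the rest.

```bash
python3 -m crank '0 0 -.012 0 0 0 1;0 0 -.02 0 0 0 1;0 0 -.02 0 0 0 1;0 0 0 0 0 0 1' ; python3 -c "
from h import *
rel([.502,-.2473,.115],9.5)"
```

```text
clock: 17.32
eef_pos: [0.469, -0.0537, 0.1262]
tool_rot: [-0.087, 0.996, -0.0, -0.0]
ft_force: [1.0, 0.6, -0.4]
grip_width: 0.0169
t 17.32 pos [ 0.469  -0.0537  0.1262] F [ 0.99  0.58 -0.36] w 0.0169
world d [ 0.033  -0.1936 -0.0112] tool d [ 0.0011 -0.1964  0.0112] turn [-0.    -0.     0.009]
in final tool axes [-0.0006 -0.1964  0.0112]
```

```bash
python3 -m crank '0 -.012 0 0 0 .004 1;0 -.025 .001 0 0 .004 1;0 -.030 .001 0 0 0 1;0 -.030 .001 0 0 0 1;0 -.030 .001 0 0 0 1;0 -.027 .001 0 0 0 1;0 -.02 .001 0 0 0 1;0 -.01 0 0 0 0 1;0 0 0 0 0 0 1;0 0 0 0 0 0 1' >/dev/null;python3 - <<'E'
from h import *
rel([.502,-.2473,.0449],9.5)
o=readout.get_obs();T=R.from_quat(o["tool_rot"]);g=o["eef_pos"]+T.apply([0,0,-.011])
a=viewer.camera("scene")[:,:,::-1][180:290,215:375]; b=viewer.camera("top")[:,:,::-1][150:270,220:340]
f=lambda n,q:print(n,np.round((np.array(pix("scene",q))-[215,180])*5,0))
f("elbow",g+T.apply([-.115,0,0])); f("tip",g+T.apply([-.111,0,.031]));f("handle front top",g+T.apply([-.056,0,-.01]));f("handle rear top",g+T.apply([.056,0,-.01]))
a=cv2.resize(a,(800,550),interpolation=cv2.INTER_CUBIC)
cv2.imwrite("pics/s6.png",a); cv2.imwrite("pics/t6.png",cv2.resize(b,(600,600),interpolation=cv2.INTER_CUBIC))
E
```

```text
t 18.15 pos [ 0.4984 -0.2471  0.1139] F [-1.2  -0.37 -0.91] w 0.0171
world d [ 0.0036 -0.0002 -0.069 ] tool d [-0.0038 -0.0009  0.069 ] turn [ 0.002 -0.005  0.001]
in final tool axes [-0.0035 -0.0008  0.069 ]
elbow [207. 266.]
tip [216. 301.]
handle front top [224. 150.]
handle rear top [257. -28.]
```

View pics/s6.png

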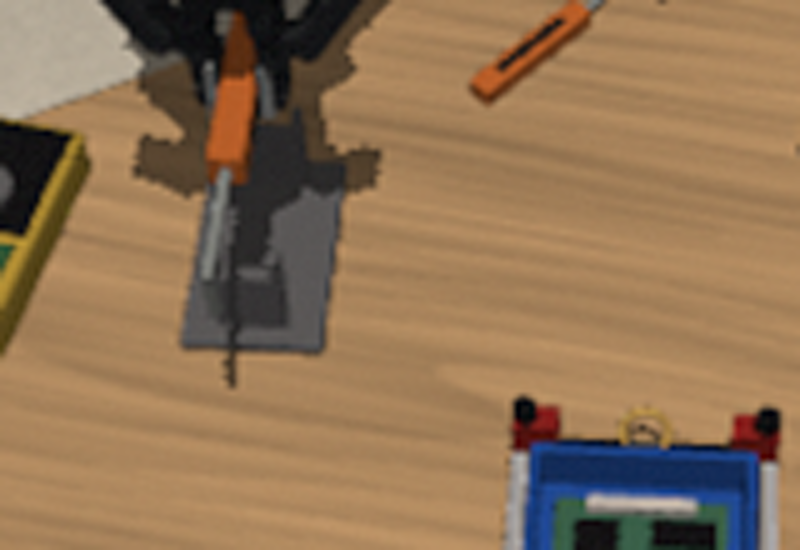

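The tray is out with its front wall at row 445, right at the red stops. The held hook's front edge (225,160) and elbow (209,277) match the prediction plus the known camera offset, so it has not slipped. Lowering it onto the rest.

```bash
{ python3 -m crank '-.0035 -.0008 .01 .002 -.005 .001 1;0 0 .015 0 0 0 1;0 0 .012 0 0 0 1;0 0 .008 0 0 0 1;0 0 0 0 0 0 1'; } ;python3 - <<'E'
from h import *
rel([.502,-.2473,.0449],9.5)
E
```

```text
clock: 18.67
eef_pos: [0.5028, -0.2397, 0.0694]
tool_rot: [-0.088, 0.996, 0.0, 0.001]
ft_force: [-0.3, 0.3, -2.2]
grip_width: 0.0172
t 18.67 pos [ 0.5028 -0.2397  0.0694] F [-0.32  0.26 -2.15] w 0.0172
world d [-0.0008 -0.0076 -0.0245] tool d [ 0.0022 -0.0073  0.0245] turn [-0.     0.003  0.011]
in final tool axes [ 0.0021 -0.0073  0.0245]
```

```bash
{ python3 -m crank '.002 -.0073 0 0 .003 .011 1;0 0 0 0 0 0 1;0 0 0 0 0 0 1'; } ;python3 - <<'E'
from h import *
rel([.502,-.2473,.0449],9.5)
E
```

```text
clock: 18.92
eef_pos: [0.5024, -0.2458, 0.0703]
tool_rot: [-0.084, 0.996, 0.0, -0.0]
ft_force: [-1.1, 0.0, -1.0]
grip_width: 0.0168
t 18.92 pos [ 0.5024 -0.2458  0.0703] F [-1.06  0.   -0.96] w 0.0168
world d [-0.0004 -0.0015 -0.0254] tool d [ 0.0006 -0.0014  0.0254] turn [ 0.    -0.001  0.002]
in final tool axes [ 0.0006 -0.0014  0.0254]
```

```bash
{ python3 -m crank '0 -.0014 .004 0 0 .002 1;0 0 .004 0 0 0 1;0 0 .003 0 0 0 1'; python3 -m crank '0 0 .004 0 0 0 1;0 0 .003 0 0 0 1'; } ;python3 - <<'E'
from h import *
rel([.502,-.2473,.0449],9.5)
E
```

```text
clock: 19.17
eef_pos: [0.5045, -0.2485, 0.0612]
tool_rot: [-0.083, 0.997, -0.001, 0.002]
ft_force: [-0.2, -0.7, -0.9]
grip_width: 0.017
clock: 19.33
eef_pos: [0.5049, -0.2487, 0.0558]
tool_rot: [-0.082, 0.997, -0.001, 0.003]
ft_force: [-8.5, 4.3, 19.1]
grip_width: 0.0167
t 19.33 pos [ 0.5049 -0.2487  0.0558] F [-8.55  4.26 19.1 ] w 0.0167
world d [-0.0029  0.0014 -0.0109] tool d [0.0027 0.0018 0.0109] turn [-0.003  0.005 -0.001]
in final tool axes [0.0026 0.0018 0.0109]
```

Contact at cheek height, so the handle is touching a cheek. I'll back off and measure the empty rest from the earlier top picture.

```bash
{ python3 -m crank '0 0 -.006 0 0 0 1;0 0 -.004 0 0 0 1;0 0 0 0 0 0 1'; } ;python3 - <<'E'
from h import *
rel([.502,-.2460,.0449],9.5)
im=cv2.imread("pics/t2.png")
a=cv2.resize(im[360:600,570:770],None,fx=2.5,fy=2.5,interpolation=cv2.INTER_CUBIC)
t=cv2.imread("pics/t6.png")
cv2.imwrite("pics/m.png",a)
E
```

```text
clock: 19.58
eef_pos: [0.5049, -0.2488, 0.0665]
tool_rot: [-0.082, 0.997, -0.001, 0.003]
ft_force: [0.4, -0.3, -0.5]
grip_width: 0.0167
t 19.58 pos [ 0.5049 -0.2488  0.0665] F [ 0.42 -0.33 -0.54] w 0.0167
world d [-0.0029  0.0028 -0.0216] tool d [0.0025 0.0034 0.0216] turn [-0.003  0.006 -0.001]
in final tool axes [0.0024 0.0033 0.0216]
```

View pics/m.png

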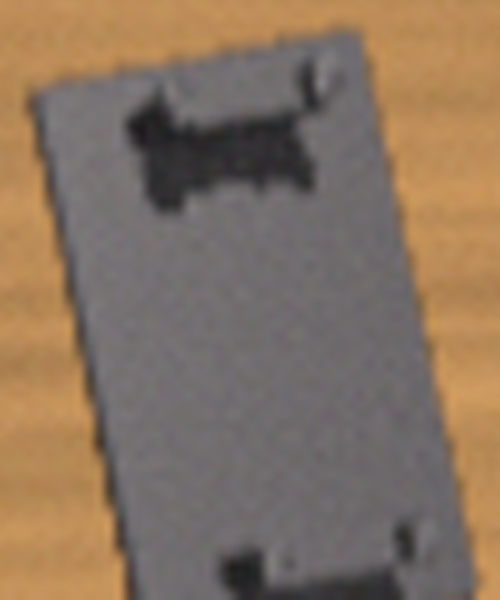

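The last permitted view shows the empty rest. The front cradle's cheeks are at about (172,95) and (327,76), the rear's at about (265,570) and (420,540), and the plate's front corners at (38,90) and (355,35).

```bash
python3 - <<'E'
from h import *
m=lambda X,Y,z: at("top",220+(570+X/2.5)/4,140+(360+Y/2.5)/4,z)
F=(m(172,95,.059)+m(327,76,.059))/2; B=(m(265,570,.059)+m(420,540,.059))/2
print("cheek gap",np.linalg.norm(m(172,95,.059)-m(327,76,.059)),"F",F,"B",B,"len",np.linalg.norm(F-B),"mid",(F+B)/2,np.degrees(np.arctan2(*(F-B)[1::-1])))
print("plate front mid",m(196,62,.004))
c=[zt(*p,.004) for p in((585,298),(695,277),(732,465),(622,486))]
print("plate centre",np.mean(c,0),c, np.degrees(np.arctan2(*((c[0]+c[1]-c[2]-c[3])[1::-1]))))
# hook-as-start in scene & top: colour-segmented handle of first pictures vs now
for f in("top0.png",):
    im=cv2.cvtColor(cv2.imread("pics/"+f),cv2.COLOR_BGR2HSV); k=cv2.inRange(im,(5,180,120),(18,255,255)); n,l,s,ce=cv2.connectedComponentsWithStats(k)
    for i in range(1,n):
        if s[i,4]>60:
            ys,xs=np.where(l==i); r=cv2.minAreaRect(np.column_stack([xs,ys]).astype(np.float32)); print(f,s[i,4],r, at("top",*r[0],.065))
E
```

```text
cheek gap 0.030711724145674364 F [ 0.5489  -0.23645  0.059  ] B [ 0.45725 -0.25195  0.059  ] len 0.09295145238241295 mid [ 0.503075 -0.2442    0.059   ] 9.599126515333829
plate front mid [ 0.5612 -0.2353  0.004 ]
plate centre [ 0.502475 -0.245375  0.004   ] [array([ 0.5545, -0.201 ,  0.004 ]), array([ 0.5673, -0.2701,  0.004 ]), array([ 0.4502, -0.2893,  0.004 ]), array([ 0.4379, -0.2211,  0.004 ])] 9.545791546810145
top0.png 507 ((392.7610168457031, 262.9764099121094), (57.83311080932617, 8.907005310058594), 77.98851776123047) [ 0.5005 -0.2444  0.065 ]
top0.png 242 ((341.6288757324219, 344.0697937011719), (7.620529651641846, 40.55733871459961), 28.442928314208984) [ 0.3477 -0.143   0.065 ]
```

The rest centre comes out at (0.5027, -0.245), yaw 9.5° (cradle spacing 93 mm against 92 given). I had been 3–4 mm off towards −y, so I'll correct that and lower again.

```bash
{ python3 -m crank '.0022 .0042 0 -.003 .006 0 1;0 0 0 0 0 0 1;0 0 0 0 0 0 1'; } ;python3 - <<'E'
from h import *
rel([.502,-.2450,.0449],9.5)
E
```

```text
clock: 19.83
eef_pos: [0.5016, -0.2447, 0.066]
tool_rot: [-0.082, 0.997, 0.0, -0.0]
ft_force: [0.1, -0.7, -0.8]
grip_width: 0.0165
t 19.83 pos [ 0.5016 -0.2447  0.066 ] F [ 0.15 -0.67 -0.8 ] w 0.0165
world d [ 0.0004 -0.0003 -0.0211] tool d [-0.0004 -0.0004  0.0211] turn [ 0.    -0.001 -0.001]
in final tool axes [-0.0004 -0.0004  0.0211]
```

```bash
{ python3 -m crank '0 0 .003 0 0 0 1;0 0 .003 0 0 0 1;0 0 .001 0 0 0 1'; python3 -m crank '0 0 .003 0 0 0 1';python3 -m crank '0 0 .002 0 0 0 1'; } ;python3 - <<'E'
from h import *
rel([.502,-.2450,.0449],9.5)
E
```

```text
clock: 20.08
eef_pos: [0.5012, -0.2443, 0.0577]
tool_rot: [-0.082, 0.997, 0.0, -0.001]
ft_force: [-0.1, -0.6, -0.2]
grip_width: 0.0173
clock: 20.17
eef_pos: [0.5013, -0.2444, 0.0545]
tool_rot: [-0.082, 0.997, 0.0, -0.001]
ft_force: [-0.2, 0.3, -1.3]
grip_width: 0.0166
clock: 20.25
eef_pos: [0.501, -0.2442, 0.0518]
tool_rot: [-0.082, 0.997, 0.0, -0.001]
ft_force: [-0.3, -0.5, -1.0]
grip_width: 0.017
t 20.25 pos [ 0.501  -0.2442  0.0518] F [-0.31 -0.52 -0.98] w 0.017
world d [ 0.001  -0.0008 -0.0069] tool d [-0.0009 -0.0009  0.0069] turn [ 0.001 -0.002 -0.001]
in final tool axes [-0.0008 -0.0009  0.0069]
```

Now it passes between the cheeks without force. I'll lower until it touches the floors.

```bash
{ python3 -m crank '-.001 -.0006 .002 0 -.002 0 1;0 0 .001 0 0 0 1'; python3 -m crank '0 0 .001 0 0 0 1';python3 -m crank '0 0 .001 0 0 0 1'; python3 -m crank '0 0 .001 0 0 0 1'; } |grep -E "eef|force|rot"
```

```text
eef_pos: [0.5018, -0.2445, 0.0478]
tool_rot: [-0.082, 0.997, 0.001, -0.001]
ft_force: [-0.3, -0.0, -1.0]
eef_pos: [0.5018, -0.2445, 0.0465]
tool_rot: [-0.082, 0.997, 0.001, -0.001]
ft_force: [-0.8, -0.5, -1.4]
eef_pos: [0.5019, -0.2446, 0.0455]
tool_rot: [-0.082, 0.997, 0.001, -0.001]
ft_force: [-1.1, 2.5, 6.6]
eef_pos: [0.5019, -0.2446, 0.0454]
tool_rot: [-0.082, 0.997, 0.001, -0.001]
ft_force: [-2.1, 2.3, 10.6]
```

Seated at the same height as when it was picked up. Open and withdraw.

```bash
{ python3 -m crank '0 0 0 0 0 0 .5;0 0 0 0 0 0 .3;0 0 0 0 0 0 0;0 0 0 0 0 0 -.5;0 0 0 0 0 0 -1;0 0 0 0 0 0 -1;0 0 0 0 0 0 -1'; python3 -m crank '0 0 -.01 0 0 0 -1;0 0 -.02 0 0 0 -1;0 0 -.02 0 0 0 -1;0 0 -.03 0 0 0 -1;0 0 -.03 0 0 0 -1;0 0 -.03 0 0 0 -1;0 0 0 0 0 0 -1'; } 
```

```text
clock: 21.25
eef_pos: [0.5032, -0.2453, 0.0467]
tool_rot: [-0.082, 0.997, -0.0, 0.001]
ft_force: [-0.4, 0.1, -0.5]
grip_width: 0.0849
clock: 21.83
eef_pos: [0.5006, -0.2442, 0.1935]
tool_rot: [-0.082, 0.997, 0.002, -0.002]
ft_force: [1.2, -0.7, 0.8]
grip_width: 0.0853
```

```bash
python3 -m crank '.005 .02 0 0 0 0 -1;.010 .038 0 0 0 0 -1;.010 .038 0 0 0 0 -1;.010 .038 0 0 0 0 -1;.010 .038 0 0 0 0 -1;.010 .038 0 0 0 0 -1;.010 .038 0 0 0 0 -1;.010 .038 0 0 0 0 -1;.010 .038 0 0 0 0 -1;.010 .038 0 0 0 0 -1;.010 .038 0 0 0 0 -1;.005 .02 0 0 0 0 -1;0 0 0 0 0 0 -1;0 0 0 0 0 0 -1'; python3 - <<'E'
from h import *
snap("top","t9.png"); snap("scene","s9.png")
A=[cv2.imread("pics/"+f) for f in("top0.png","t9.png")]
for im in A:
    h=cv2.cvtColor(im,cv2.COLOR_BGR2HSV); k=cv2.inRange(h,(5,180,120),(18,255,255)); n,l,s,ce=cv2.connectedComponentsWithStats(k)
    for i in range(1,n):
        if s[i,4]>60 and ce[i,0]>330:
            ys,xs=np.where(l==i); r=cv2.minAreaRect(np.column_stack([xs,ys]).astype(np.float32)); print("orange",s[i,4],np.round(r[0],1),np.round(r[1],1),round(r[2],1), at("top",*r[0],.065))
    b=cv2.inRange(h,(100,120,50),(125,255,255)); b[:150]=0;b[300:]=0;b[:,:230]=0;b[:,330:]=0; ys,xs=np.where(b); print("blue n",len(xs),"rows",ys.min() if len(ys) else None,ys.max() if len(ys) else None)
    g=cv2.inRange(h,(20,120,100),(32,255,255)); g[:150]=0;g[300:]=0;g[:,:230]=0;g[:,330:]=0; ys,xs=np.where(g); 
    if len(ys): print("brass",len(ys),xs.mean(),ys.mean(),at("top",xs.mean(),ys.mean(),.024))
# bystanders: shift by phase correlation
for n,(x,y) in dict(jar=(208,207),spool=(203,242),meter=(457,249)).items():
    w=26 if n!="meter" else 40; a,b=[cv2.cvtColor(i,cv2.COLOR_BGR2GRAY)[y-w:y+w,x-w:x+w].astype(np.float32) for i in A]
    print(n,np.round(cv2.phaseCorrelate(a,b),2),"absdiff",np.abs(a-b).mean())
E
```

```text
clock: 23.0
eef_pos: [0.3202, 0.1655, 0.2012]
tool_rot: [-0.079, 0.997, -0.0, 0.01]
ft_force: [-0.3, 0.6, -0.4]
grip_width: 0.0855
orange 507 [392.8 263. ] [57.8  8.9] 78.0 [ 0.5005 -0.2444  0.065 ]
orange 242 [341.6 344.1] [ 7.6 40.6] 28.4 [ 0.3477 -0.143   0.065 ]
blue n 421 rows 164 181
brass 54 276.5925925925926 183.94444444444446 [ 0.6681 -0.0176  0.024 ]
orange 512 [392.2 262.7] [57.9  8.9] 79.1 [ 0.5011 -0.2433  0.065 ]
orange 244 [341.6 344.1] [ 7.6 40.6] 28.4 [ 0.3477 -0.143   0.065 ]
blue n 940 rows 164 222
brass 51 284.37254901960785 226.54901960784315 [ 0.5795 -0.0334  0.024 ]Traceback (most recent call last):
  File "<stdin>", line 15, in <module>
    return _wrapfunc(a, 'round', decimals=decimals, out=out)
    return _wrapit(obj, method, *args, **kwds)
    conv = _array_converter(obj)
ValueError: setting an array element with a sequence. The requested array has an inhomogeneous shape after 1 dimensions. The detected shape was (2,) + inhomogeneous part.
```

```bash
python3 - <<'E'
from h import *
for f,P in(("top0.png t9.png",dict(jar=(208,207),spool=(203,242),meter=(457,249))),("scene0.png s9.png",dict(jar=(404,288),spool=(416,266),meter=(210,226)))):
  A=[cv2.cvtColor(cv2.imread("pics/"+i),cv2.COLOR_BGR2GRAY) for i in f.split()]
  for n,(x,y) in P.items():
    w=32 if n=="meter" else 12; t=A[0][y-w:y+w,x-w:x+w]; m=cv2.matchTemplate(A[1][y-w-8:y+w+8,x-w-8:x+w+8],t,cv2.TM_CCOEFF_NORMED); _,v,_,l=cv2.minMaxLoc(m); print(f,n,"shift px",l[0]-8,l[1]-8,"score",round(v,3))
print(order.job_done())
E
```

```text
top0.png t9.png jar shift px 0 0 score 0.994
top0.png t9.png spool shift px 0 0 score 0.995
top0.png t9.png meter shift px 0 0 score 0.998
scene0.png s9.png jar shift px 0 0 score 0.997
scene0.png s9.png spool shift px 0 0 score 1.0
scene0.png s9.png meter shift px 0 0 score 0.999
the job is handed in; nothing more can be done
None
```

The tray is drawn out against the end stops, the hook is back on its rest, and the job was handed in at about 23 s on the robot's clock.

**Pull:** I felt the stops by force, with the tool holding position while the pull rose. I then held a pull of about 9.5–10.5 N along the tray's axis for about 1.5 s. A 5–6 N vertical part brought the reading to about 12 N at most, well under the 20 N limit. I only read the force at the end of each move, so short peaks between readings were not seen.

**Last checks:**
- **Tray:** the eye moved about 90 mm. The contact with both stops was judged by feel and by one picture taken after unhooking, showing the tray's front at the clamps. I did not measure it separately on each side.
- **Hook:** its handle is about 1.2 mm from where it started.
- **Bystanders:** the jar, the spool and the meter show no shift in either camera.

**What went wrong or disagreed:**
- **First grip:** it rode up 12 mm, so I opened and gripped again. The hook shifted a few millimetres within its rest.
- **First return:** the handle touched a rest cheek with about 19 N on the wrist. I backed off, corrected by about 4 mm and set it down cleanly.
- **Scene camera:** points came out about 5 mm off from the robot's own position, so I worked from relative positions when hooking the eye.

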